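Park the serving boards on the upturned bowl

TASK

The counter is about to be wiped, so get the two small wooden serving boards off it: balance the long board, level and centred, on the round crown of the upturned bowl, with the short board stacked squarely and centred on top of it, long sides parallel. Set them down gently, leave the bowl where it stands, and do not disturb the other things on the counter.

Things in the scene. Friction and masses are not known exactly. Their poses are not given: they have to be found in the camera images.
- long_board: long wooden serving board, plain flat slab with flat top, 140 x 68 x 16 mm, about 100 g, lying flat on the counter, on the left or the right of the bowl. Origin: centre of its underside; x along its length, y across its width, z up
- short_board: short wooden serving board of the same wood, 100 x 56 x 16 mm, about 65 g, lying flat on the counter on the other side of the bowl. Origin: centre of its underside; x along its length, y across its width, z up
- bowl: round-bottomed glazed stoneware bowl standing upside down: a dome 142 mm across at the rim on the counter and 50 mm high, about 0.5 kg, loose. The crown is curved with a radius of 74 mm, but for a barely flattened spot 12 mm across at the very top. Origin: on the counter at the dome's axis (the crown is 50 mm above it); z up
- trivet: bystander: round cast-iron trivet, 158 mm across, 17 mm high; origin at the centre of its underside
- spatula: bystander: steel spatula 280 mm long lying flat beyond the bowl, roughly crosswise to the robot; origin near the middle of its underside, x along its length
- dish: bystander: small glazed dipping dish, right way up, 84 mm across, 26 mm high; origin at the centre of its underside
- cruet: bystander: closed glass cruet, 68 mm across, 155 mm high, at the far side; origin at the centre of its underside
- jar: bystander: lidded glass spice jar, 56 mm across, 75 mm high, at the far side; origin at the centre of its underside
- cup: bystander: white tea cup without handle, 68 mm across, 55 mm high, between the robot and the bowl; origin at the centre of its underside
Things that resemble listed ones, but are neither listed nor needed, are in the scene too. Leave any green look-alike of the long_board alone.

How it is judged:
By the outcome, as a careful person would: the job done as asked, in the order asked, and still so for the second after the job is handed in, with the robot touching nothing.
It also fails if it takes over 61 s, if anything falls off the work surface, if the arm or the gripper's body presses on something with over 40 N, if the wrist force passes 120 N, or if a joint passes its speed limit or range.

ROBOT

A 6-joint arm with a two-finger parallel gripper is mounted at the origin on the work surface. World frame = base frame: x ahead of the robot, y to its left, z up, the work surface at z = 0. Lengths are in mm, angles in rad, forces in N, time in s.
With the tool pointing down it reaches from about 350 to 725 mm from the base axis. Payload 6 kg.
Tool frame: the origin (TCP) lies at the very end of the fingers, on their centre line; the grasp point (between the pads) lies 19 mm behind it; z points along the fingers, y is the line along which they close (so a half turn about z gives the same grasp; the last joint's range is limited). The gripper opens to 85 mm and grips with 20 to 120 N. Pads are 22 mm wide; open, the fingers measure 114 mm over their backs; the gripper's body (76 mm by 85 mm) begins 54 mm behind the grasp point. The pads swing forward as they close: fully open they stand 13 mm farther back than shut.
Start: joints at [-0.797, 0.04, 0.085, 0, -1.615, -0.334], TCP at [255.46, -542.875, 231.261] pointing down, gripper open.
Joint ranges: [-2.56, 2.56], [-1.29, 2.01], [-1.08, 1.49], [-3.29, 1.98], [-2.81, -0.18], [-2.99, 2.99]. Speed limits (rad/s): [2.57, 2.57, 3.01, 3.14, 3.14, 3.14].

INTERFACE

Orientations are given as a unit quaternion [x, y, z, w].
In Python, from plant import bot gives the robot as it stands.
- The arm moves only by the shell command python3 -m handwheel 'ROWS' [FORCE]. ROWS is JSON, one flat list of numbers, 7 for each row, row after row: the opening, from 0 (shut) to 1 (fully open), then the shift along the tool's x, y, z in mm, then the turn, a rotation vector about the tool's x, y, z in degrees. In form: [grip, x, y, z, ax, ay, az, grip, x, y, z, ax, ay, az, ...]. A call has 1 to 20 rows; each row is the pose to reach, as a shift and turn from the pose commanded when the call began, along the tool's axes at that moment; what a row does not reach only later rows make up. A row lasts 1/8 s, in which the tool goes at most 62.5 mm and 10.7 degrees, less where a joint would pass 70% of its speed; a pose out of reach is approached as far as the arm can. A call with a gripper value outside its range is refused whole. The fingers move at their own pace and stop on an object; FORCE is the grip in N (left out, the last holds). Time passes only in rows, so rows that repeat a pose let the fingers close. It gives the time, the measured TCP pose, the force, the opening and the grip force at its end, in the units of the state.
- bot.read_state(): the state, without advancing time (a new reading comes with each control period).
- bot.snapshot(name): name is "scene" or "top" or "wrist"; returns a dict with "color" (480x640x3 uint8, red, green, blue), "fovy" (degrees; the focal length in pixels is half the picture's height over the tangent of half this angle, whatever the lens; pixels are square), "cx", "cy" (the principal point, pixels), "xyz" and "attitude" of the camera in the world. Camera axes: x right, y down, z forward; pixel columns grow to the right and rows downward; lengths in mm; the calibration is good to about 2 mm. A picture is of the moment at which its call begins. There is no depth.
- bot.finish_job(): hands the job in; it is judged then, once.
The state is a dict: "time": time; "joint_pos": joint angles; "joint_velocities": joint speeds; "effort": joint torques, N m; "tcp_pos": TCP position; "tcp_rot": TCP orientation; "contact_force": force on the tool from outside, world axes, zero at the start; "torque": the same for the moment, N m; "gripper_width": finger opening in mm; "grip_force": force on a finger pad.
Only numpy, scipy, OpenCV 4.12 (cv2) and the standard library are available. Lean on these libraries where they do the work, as an engineer would, in place of code of your own. Each camera call takes 0.05 s, during which the arm holds its last target. There are 200 camera calls.

## Working session

There is one attempt and no reset: what is moved stays moved. The work goes in short steps, Python scripts to look and compute and a shell command to move; the robot and the scene stay as the last step left them, time stands still between calls to the robot, and variables do not carry over. Pictures are saved under pics/ and viewed, at most 10 in all, crops included, and the job is handed in when it is done.

```bash
ls; mkdir -p pics
python3 - <<'E'
from plant import bot
import cv2
s=bot.read_state(); print(s)
for n in ("top","scene"):
    p=bot.snapshot(n); cv2.imwrite(f"pics/{n}0.png",p["color"][:,:,::-1]); print({k:v for k,v in p.items() if k!="color"})
E
```

```text
pics
{'time': 0.0, 'joint_pos': array([-7.97321260e-01,  4.07930654e-02,  8.37797062e-02, -4.66209969e-04,
       -1.61547442e+00, -3.33703423e-01]), 'joint_velocities': array([ 0.00056747, -0.00087843, -0.00092605,  0.00121332,  0.0011887 ,
        0.00053885]), 'effort': array([ 6.68085977e-04, -3.68203568e+01,  3.47414231e+01,  6.93204135e+00,
       -5.35963118e-03,  2.04821060e-05]), 'tcp_pos': array([ 255.37532   , -542.5740461 ,  230.27185713]), 'tcp_rot': array([-2.18128080e-01,  9.75919757e-01,  8.41845651e-04, -2.46535887e-04]), 'contact_force': array([ 0.32021064, -0.01768739, -0.11557889]), 'torque': array([ 0.00502866, -0.01435901, -0.04979891]), 'grip_force': 0.0, 'gripper_width': 85.33241298205095}
{'fovy': 49.793593410919726, 'cx': 321.39095984638124, 'cy': 240.90733240018557, 'xyz': array([ 418.46032322,   62.93518162, 1390.17179167]), 'attitude': array([ 0.70937218, -0.70399855,  0.02580819, -0.0226074 ])}
{'fovy': 50.1948321992635, 'cx': 325.2752598815952, 'cy': 234.17347450835862, 'xyz': array([1475.50542353,  487.80425146,  897.55616074]), 'attitude': array([ 0.50013136,  0.75518532, -0.3557722 , -0.23019535])}
```

View pics/top0.png

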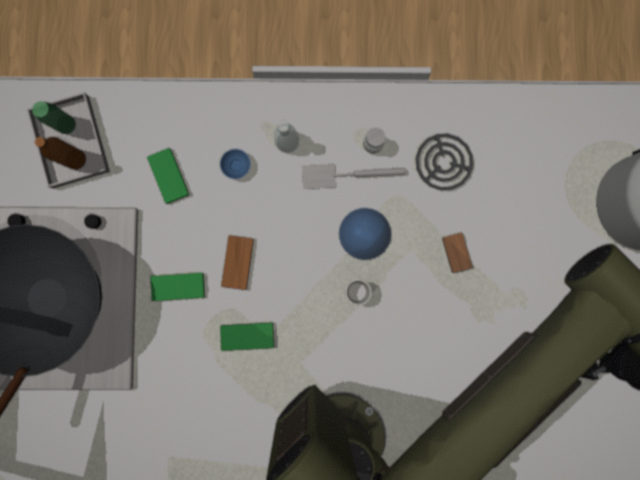

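View pics/scene0.png

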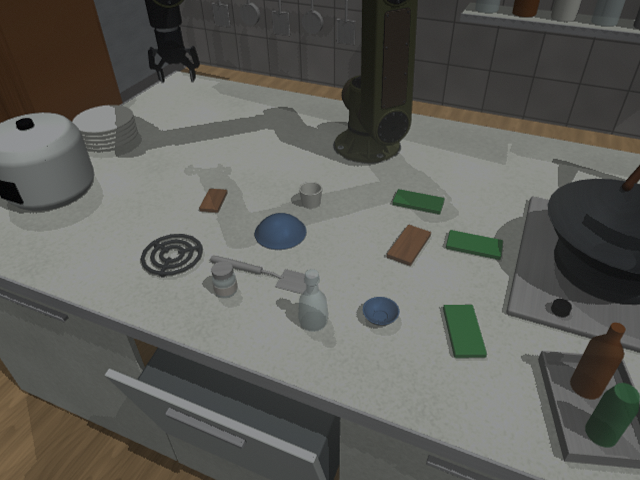

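Top view: the wooden candidates are the long board at (238,262), left of the bowl, and the short board at (457,252). The green look-alikes at (168,175), (178,287) and (247,336) stay put. The bowl is at (365,234), with the blue dish at (235,164) resembling it but right way up. The cup is at (359,292). I choose the two brown ones and will measure them and check one crop.

```bash
cat > h.py <<'E'
from plant import bot
import cv2, numpy as np
from scipy.spatial.transform import Rotation as R
def snap(n,save=None):
    p=bot.snapshot(n)
    if save: cv2.imwrite(f"pics/{save}.png",p["color"][:,:,::-1])
    return p
def foc(p): return 240/np.tan(np.radians(p["fovy"])/2)
def back(p,uv,z):
    uv=np.atleast_2d(uv).astype(float); f=foc(p)
    d=np.c_[(uv[:,0]-p["cx"])/f,(uv[:,1]-p["cy"])/f,np.ones(len(uv))]
    d=R.from_quat(p["attitude"]).apply(d); o=p["xyz"]
    return o+d*((z-o[2])/d[:,2])[:,None]
def proj(p,X):
    c=R.from_quat(p["attitude"]).inv().apply(np.atleast_2d(X)-p["xyz"]); f=foc(p)
    return np.c_[c[:,0]/c[:,2]*f+p["cx"],c[:,1]/c[:,2]*f+p["cy"]]
def blobs(p,kind,amin=150):
    h=cv2.cvtColor(p["color"],cv2.COLOR_RGB2HSV)
    lo,hi={"wood":((3,90,40),(15,255,255)),"blue":((95,70,30),(125,255,255))}[kind]
    m=cv2.morphologyEx(cv2.inRange(h,lo,hi),cv2.MORPH_OPEN,np.ones((3,3)))
    cs,_=cv2.findContours(m,cv2.RETR_EXTERNAL,cv2.CHAIN_APPROX_NONE)
    return [c[:,0] for c in cs if cv2.contourArea(c)>amin]
def rect(p,c,z):
    w=back(p,c,z)[:,:2].astype(np.float32)
    (x,y),(a,b),t=cv2.minAreaRect(w)
    if a<b: a,b,t=b,a,t+90
    return np.round([x,y,a,b,(t+90)%180-90],1)
def to_tool(xyz,yaw=None):
    """shift in tool axes (mm) and turn about tool z (deg), so that the tool's y lies along world direction yaw (deg, mod 180)"""
    s=bot.read_state(); T=R.from_quat(s["tcp_rot"])
    d=T.inv().apply(np.array(xyz)-s["tcp_pos"])
    y=T.apply([0,1,0]); cur=np.degrees(np.arctan2(y[1],y[0]))
    out=[np.round(d,1),"cur y-yaw",round(cur,1)]
    if yaw is not None: out+=["turn z",round(-((yaw-cur+90)%180-90),1)]
    return out
E
python3 - <<'E'
from h import *
p=snap("top")
for k,z in(("wood",16),("blue",0)):
    for c in blobs(p,k): print(k,c.mean(0).round(),rect(p,c,z))
q=snap("scene")
for c in blobs(q,"wood"): print("scene",c.mean(0).round(),rect(q,c,16))
im=p["color"][190:320,200:490,::-1]; cv2.imwrite("pics/crop.png",cv2.resize(im,None,fx=2.7,fy=2.7,interpolation=cv2.INTER_CUBIC))
print(back(p,[[359,292]],55),to_tool([500,0,200]))
E
```

```text
wood [ 10. 388.] [123.3 865.6 109.5  18.5 -30.3]
wood [237. 262.] [455.  280.3 135.   65.2  -7. ]
wood [457. 252.] [ 485.2 -304.2   94.7   53.    16.1]
wood [ 53. 149.] [757.2 783.1 102.9  58.6  69.4]
blue [364. 233.] [ 5.363e+02 -5.520e+01  1.301e+02  1.243e+02  3.000e-01]
blue [235. 163.] [723.1 293.6  76.3  74.4 -89.5]
scene [601. 360.] [653.5 755.6 234.2  62.9  -8.5]
scene [409. 243.] [454.5 282.8 138.2  66.5  -7.2]
scene [213. 200.] [ 488.7 -301.8  108.    55.3   17. ]
scene [528.   8.] [-1.7694e+03  3.3380e+02  3.4170e+02  1.0140e+02  1.2000e+00]
scene [52. 60.] [ -352.7 -1755.   1843.8   501.     49.2]
[[379.12280668 -40.46251555  55.        ]] [array([-452.4,  386.9,   31. ]), 'cur y-yaw', np.float64(115.2)]
```

View pics/crop.png

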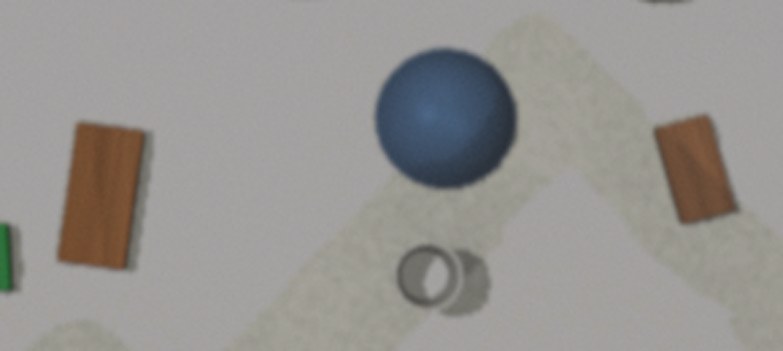

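The crop confirms it: two brown plain slabs (long at (103,196), short at (695,170)), and a domed blue bowl at (446,118) with the cup below it at (427,275). First I'll look at the bowl from close by.

```bash
python3 -c "
from h import *
print(to_tool([500,-55,260],90))"
```

```text
[array([-429. ,  337.2,  -29. ]), 'cur y-yaw', np.float64(115.2), 'turn z', np.float64(25.2)]
```

```bash
python3 -m handwheel '[0.9,-107,84,-29,0,0,6, 0.9,-215,168,-29,0,0,12, 0.9,-322,252,-29,0,0,18, 0.9,-429,337,-29,0,0,25, 0.9,-429,337,-29,0,0,25, 0.9,-429,337,-29,0,0,25, 0.9,-429,337,-29,0,0,25, 0.9,-429,337,-29,0,0,25, 0.9,-429,337,-29,0,0,25, 0.9,-429,337,-29,0,0,25, 0.9,-429,337,-29,0,0,25, 0.9,-429,337,-29,0,0,25, 0.9,-429,337,-29,0,0,25, 0.9,-429,337,-29,0,0,25]' 30
python3 - <<'E'
from h import *
p=snap("wrist","w1"); print(p["xyz"],p["attitude"],p["fovy"])
for c in blobs(p,"blue",1000): print(c.mean(0),c.min(0),c.max(0),rect(p,c,0))
print(proj(p,[[530,-55,50],[536,-55,0]]), to_tool([455,281,150],83))
E
```

```text
time: 1.95
tcp_pos: [500.0, -55.9, 260.5]
tcp_rot: [-0.001, 1.0, 0.0, 0.0]
contact_force: [0.4, -0.8, 0.5]
gripper_width: 76.8
grip_force: 0.0
[426.06147102 -55.68211913 403.17848179] [0.69879445 0.7001953  0.1035281  0.10341567] 65.16352943734215
[614.13071895 376.71895425] [580 355] [639 408] [724.7 321.   89.2  55.2  49.9]
[315.03409091 227.375     ] [252 166] [378 288] [534.8 -59.5 140.5 140.1 -89.9]
[[319.21514493 238.48652721]
 [319.14708895 230.9705042 ]] [array([ 44.2, 336.8, 110.4]), 'cur y-yaw', np.float64(90.2), 'turn z', np.float64(7.2)]
```

View pics/w1.png

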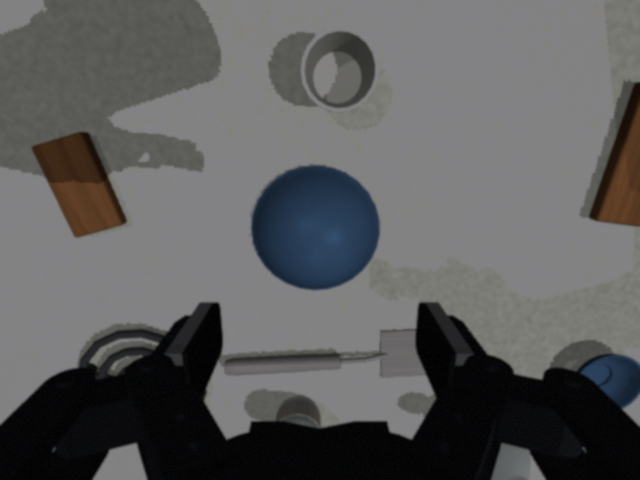

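Wrist view: bowl at (315,227), short board at (80,184), long board's edge at right (615,160), cup at (339,70), spatula at (310,360). I'll fit the dome's silhouette in both views, because its far rim is hidden.

```bash
cat >> h.py <<'E'
from scipy.optimize import minimize
def fitbowl(p,near):
    c=[c for c in blobs(p,"blue",500) if np.hypot(*(c.mean(0)-near))<60][0]
    def mask(h): m=np.zeros((480,640),np.uint8); cv2.fillConvexPoly(m,cv2.convexHull(np.round(h*16).astype(np.int32)),1,shift=4); return m
    def mom(h):
        m=cv2.moments(cv2.convexHull(h.astype(np.float32))); return np.array([m["m10"]/m["m00"],m["m01"]/m["m00"]]),m["m00"]
    t=np.linspace(0,2*np.pi,180); z=np.linspace(0,50,30); r=np.sqrt(74**2-(z+24)**2)
    D=np.array([[ri*np.cos(a),ri*np.sin(a),zi] for ri,zi in zip(r,z) for a in t])
    g,A=mom(c); f=lambda x: np.sum((mom(proj(p,D+[x[0],x[1],0]))[0]-g)**2)
    s=minimize(f,back(p,[g],10)[0,:2],method="Nelder-Mead"); 
    return s.x.round(1),"area ratio",round(A/mom(proj(p,D+[*s.x,0]))[1],3)
E
python3 - <<'E'
from h import *
print(fitbowl(snap("wrist"),(315,227)))
p=snap("top"); print(fitbowl(p,(365,234)))
for c in blobs(p,"wood"): print(rect(p,c,16))
E
```

```text
(array([535. , -59.5]), 'area ratio', 1.007)Traceback (most recent call last):
  File "<stdin>", line 3, in <module>
  File "h.py", line 38, in fitbowl
    c=[c for c in blobs(p,"blue",500) if np.hypot(*(c.mean(0)-near))<60][0]
      ~~~~~~~~~~~~~~~~~~~~~~~~~~~~~~~~~~~~~~~~~~~~~~~~~~~~~~~~~~~~~~~~~~^^^
IndexError: list index out of range
```

```bash
python3 -m handwheel '[0.9,0,62,0,0,0,2, 0.9,0,180,0,0,0,4, 0.9,10,242,0,0,0,7, 0.9,30,337,0,0,0,7, 0.9,30,337,0,0,0,7, 0.9,30,337,0,0,0,7, 0.9,30,337,0,0,0,7, 0.9,30,337,0,0,0,7]'
python3 - <<'E'
from h import *
p=snap("wrist","w2"); print(bot.read_state()["tcp_pos"])
for c in blobs(p,"wood",1000): print(c.mean(0),c.min(0),c.max(0),rect(p,c,16))
E
```

```text
time: 3.1
tcp_pos: [469.1, 281.1, 260.4]
tcp_rot: [0.059, 0.998, -0.0, 0.0]
contact_force: [-0.6, -0.6, 0.0]
gripper_width: 76.9
grip_force: 0.0
[469.26661381 280.79684379 260.56061178]
[316.8381201  183.19582245] [284 118] [350 250] [454.  281.2 136.3  66.   -7.1]
```

View pics/w2.png

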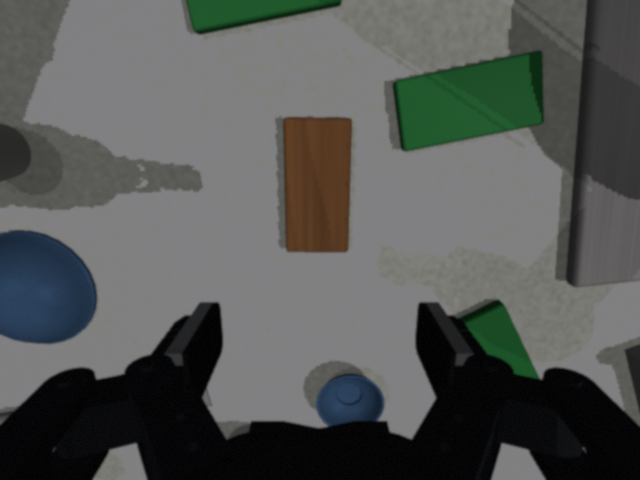

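Wrist view: the long board is at (317,184), square to the fingers, with the green boards clear at (470,100) and (260,12). Now I descend over it.

```bash
python3 -c "
from h import *
print(to_tool([454,281.2,15],82.9))"
```

```text
[array([ 15.3,  -1.5, 245.6]), 'cur y-yaw', np.float64(83.2), 'turn z', np.float64(0.3)]
```

```bash
python3 -m handwheel '[0.9,15,-1,60,0,0,0, 0.9,15,-1,120,0,0,0, 0.9,15,-1,180,0,0,0, 0.9,15,-1,220,0,0,0, 0.9,15,-1,240,0,0,0, 0.9,15,-1,248,0,0,0, 0.9,15,-1,248,0,0,0, 0.9,15,-1,248,0,0,0]' 30
python3 - <<'E'
from h import *
p=snap("wrist","w3"); cv2.imwrite("pics/w3.png",p["color"][100:480,:,::-1])
E
```

```text
time: 4.15
tcp_pos: [454.7, 282.8, 13.8]
tcp_rot: [0.059, 0.998, 0.001, 0.001]
contact_force: [-0.2, -0.1, -0.9]
gripper_width: 76.9
grip_force: 0.0
```

View pics/w3.png

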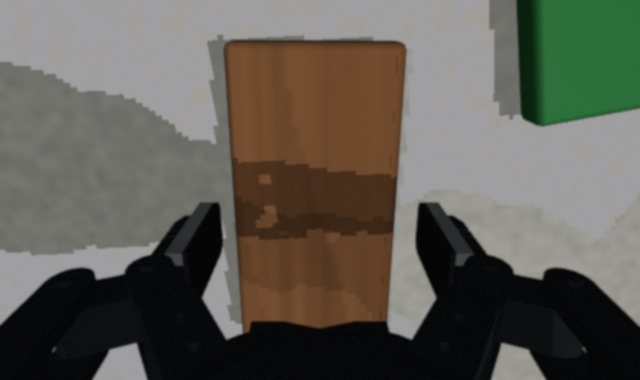

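The fingertips straddle the board evenly (gaps at (228,230) and (405,230)), so I lower further and watch the force.

```bash
python3 -m handwheel '[0.9,0,0,4,0,0,0, 0.9,0,0,8,0,0,0, 0.9,0,0,10,0,0,0, 0.9,0,0,10,0,0,0]' 30
```

```text
time: 4.7
tcp_pos: [453.8, 282.3, 2.0]
tcp_rot: [0.059, 0.998, -0.0, -0.0]
contact_force: [0.5, 0.9, -0.7]
gripper_width: 77.0
grip_force: 0.0
```

```bash
python3 -m handwheel '[0.9,0,0,2,0,0,0, 0.9,0,0,3,0,0,0, 0.9,0,0,3,0,0,0]' 30
```

```text
time: 5.08
tcp_pos: [453.9, 282.4, -0.8]
tcp_rot: [0.059, 0.998, -0.0, -0.0]
contact_force: [-0.2, 0.4, -0.0]
gripper_width: 77.2
grip_force: 0.0
```

```bash
python3 -m handwheel '[0.75,0,0,0,0,0,0, 0.7,0,0,0,0,0,0, 0.7,0,0,0,0,0,0, 0.7,0,0,0,0,0,0, 0.7,0,0,0,0,0,0, 0.7,0,0,0,0,0,0]' 30
```

```text
time: 5.82
tcp_pos: [454.1, 282.5, -0.4]
tcp_rot: [0.059, 0.998, 0.0, 0.0]
contact_force: [-0.1, -0.6, 3.7]
gripper_width: 67.0
grip_force: 35.2
```

```bash
python3 -m handwheel '[0.7,0,0,-10,0,0,0, 0.7,0,0,-40,0,0,0, 0.7,0,0,-90,0,0,0, 0.7,0,0,-130,0,0,0, 0.7,0,0,-150,0,0,0, 0.7,0,0,-150,0,0,0, 0.7,0,0,-150,0,0,0]' 40
python3 - <<'E'
from h import *
p=snap("wrist","w4"); s=bot.read_state(); t=s["tcp_pos"]; print(t,s["gripper_width"],R.from_quat(s["tcp_rot"]).as_euler("xyz",True))
cv2.imwrite("pics/w4.png",p["color"][:,:,::-1])
c=max(blobs(p,"wood",1000),key=len); print(rect(p,c,t[2]+16.5), c.min(0),c.max(0))
T=R.from_quat(s["tcp_rot"])
print("expected corners",proj(p,[t+T.apply([sx*70,sy*34,-17]) for sx in(-1,1) for sy in(-1,1)]).round())
E
```

```text
time: 6.7
tcp_pos: [453.1, 281.9, 146.9]
tcp_rot: [0.059, 0.998, -0.001, -0.001]
contact_force: [0.2, -1.4, -1.1]
gripper_width: 66.7
grip_force: 46.0
[453.16655858 281.81101324 146.87432214] 66.78212972429796 [-1.79847385e+02 -1.52562886e-01  1.73193921e+02]
[442.6 283.5 116.3  66.   -7. ] [219 144] [419 433]
expected corners [[239. 476.]
 [397. 476.]
 [212. 141.]
 [422. 141.]]
```

View pics/w4.png

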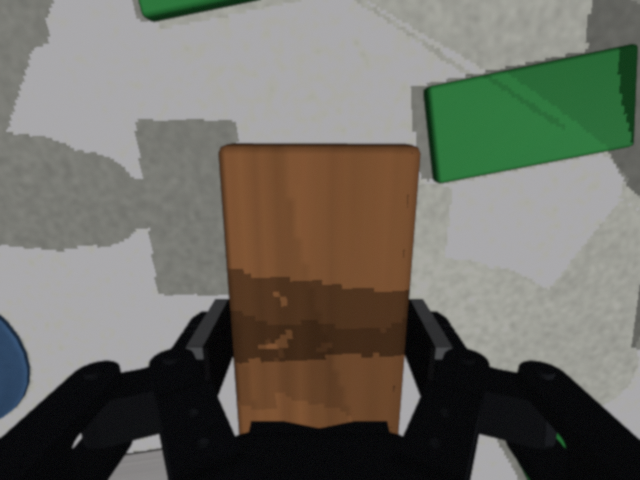

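The board is held level and centred: its front edge is at row 144 against 141 expected, and its middle at column 319. Next a cross-check of the bowl with the top camera.

Run:
```python
import h
from h import *
p=snap("top")
im=p["color"]; c=im.astype(int)
m=((c[...,2]-c[...,0]>8)).astype(np.uint8)
cs,_=cv2.findContours(m,cv2.RETR_EXTERNAL,cv2.CHAIN_APPROX_NONE)
h.blobs=lambda p,k,a:[c[:,0] for c in cs if cv2.contourArea(c)>500]
print([ (b.mean(0).round(),b.min(0),b.max(0)) for b in h.blobs(0,0,0)])
print(fitbowl(p,(365,234)))
print(to_tool([535,-60,150],90))
```

```text
[(array([247., 336.]), array([221, 324], dtype=int32), array([272, 348], dtype=int32)), (array([365., 233.]), array([339, 207], dtype=int32), array([390, 259], dtype=int32)), (array([167., 175.]), array([148, 149], dtype=int32), array([186, 201], dtype=int32)), (array([235., 164.]), array([220, 148], dtype=int32), array([250, 179], dtype=int32))]
(array([535.6, -59.3]), 'area ratio', 1.008)
[array([-121.6, -329.7,   -2.3]), 'cur y-yaw', np.float64(83.2), 'turn z', np.float64(-6.8)]
```

Both cameras agree on the bowl at (535.3, -59.4).

```bash
python3 -m handwheel '[0.7,-15,-40,0,0,0,-1, 0.7,-35,-95,0,0,0,-2, 0.7,-57,-155,0,0,0,-3, 0.7,-79,-214,0,0,0,-5, 0.7,-98,-266,0,0,0,-6, 0.7,-113,-306,0,0,0,-7, 0.7,-119,-323,0,0,0,-7, 0.7,-121.5,-329,0,0,0,-7, 0.7,-121.5,-329,0,0,0,-7, 0.7,-121.5,-329,0,0,0,-7, 0.7,-121.5,-329,0,0,0,-7, 0.7,-121.5,-329,0,0,0,-7]'
python3 - <<'E'
from h import *
p=snap("wrist","w5"); s=bot.read_state(); t=s["tcp_pos"]; print(t,s["gripper_width"])
c=max(blobs(p,"wood",1000),key=len); print(c.min(0),c.max(0)); print(to_tool([535.3,-59.4,49.5],90))
E
```

```text
time: 8.3
tcp_pos: [535.7, -58.1, 149.4]
tcp_rot: [-0.002, 1.0, 0.0, 0.0]
contact_force: [-0.2, -0.6, -1.6]
gripper_width: 66.6
grip_force: 45.9
[535.65988182 -58.30813292 149.38219042] 66.78819982815182
[220 144] [418 433]
[array([ 0.4, -1.1, 99.9]), 'cur y-yaw', np.float64(90.2), 'turn z', np.float64(0.2)]
```

```bash
python3 -m handwheel '[0.7,0,-1,25,0,0,0, 0.7,0,-1,60,0,0,0, 0.7,0,-1,82,0,0,0, 0.7,0,-1,92,0,0,0, 0.7,0,-1,95,0,0,0, 0.7,0,-1,97,0,0,0, 0.7,0,-1,97,0,0,0]'
```

```text
time: 9.22
tcp_pos: [536.1, -59.6, 53.0]
tcp_rot: [-0.002, 1.0, 0.0, 0.001]
contact_force: [-0.0, -0.2, -1.5]
gripper_width: 66.5
grip_force: 45.9
```

```bash
python3 -c "
from h import *
s=bot.read_state();print(s['tcp_pos'],s['contact_force'])"
```

```text
[536.08073988 -59.63771474  53.04242986] [-0.0307981  -0.22279783 -1.46729341]
```

```bash
python3 -m handwheel '[0.7,0.5,0,1,0,0,0, 0.7,0.5,0,2,0,0,0, 0.7,0.5,0,2.5,0,0,0, 0.7,0.5,0,2.5,0,0,0]'
```

```text
time: 9.72
tcp_pos: [535.1, -59.7, 49.8]
tcp_rot: [-0.002, 1.0, 0.0, -0.0]
contact_force: [1.2, 0.9, -1.8]
gripper_width: 66.8
grip_force: 45.9
```

```bash
python3 -m handwheel '[0.7,0,0,0.4,0,0,0, 0.7,0,0,0.8,0,0,0, 0.7,0,0,0.8,0,0,0]'
```

```text
time: 10.1
tcp_pos: [535.3, -59.7, 49.5]
tcp_rot: [-0.002, 1.0, -0.0, 0.0]
contact_force: [-2.8, 1.5, 3.5]
gripper_width: 66.8
grip_force: 46.3
```

Contact (about 5 N). I'll ease the grip and open gradually.

```bash
python3 -m handwheel '[0.77,0,0,-0.3,0,0,0, 0.78,0,0,-0.3,0,0,0, 0.79,0,0,-0.3,0,0,0, 0.8,0,0,-0.3,0,0,0, 0.81,0,0,-0.3,0,0,0, 0.83,0,0,-0.3,0,0,0, 0.86,0,0,-0.3,0,0,0, 0.9,0,0,-0.3,0,0,0, 0.95,0,0,-0.3,0,0,0, 0.95,0,0,-0.3,0,0,0]' 20
python3 - <<'E'
from h import *
p=snap("wrist","w6"); s=bot.read_state(); t=s["tcp_pos"]; T=R.from_quat(s["tcp_rot"])
c=max(blobs(p,"wood",1000),key=len); print(c.min(0),c.max(0),rect(p,c,66)); print(proj(p,[t+T.apply([sx*70,sy*34,-17]) for sx in(-1,1) for sy in(-1,1)]).round())
E
```

```text
time: 11.35
tcp_pos: [535.2, -59.7, 49.3]
tcp_rot: [-0.002, 1.0, 0.0, -0.0]
contact_force: [0.2, -0.1, 0.8]
gripper_width: 80.9
grip_force: 0.0
[220 144] [419 434] [ 5.245e+02 -5.950e+01  1.164e+02  6.600e+01 -1.000e-01]
[[239. 476.]
 [397. 476.]
 [213. 140.]
 [423. 140.]]
```

View pics/w6.png

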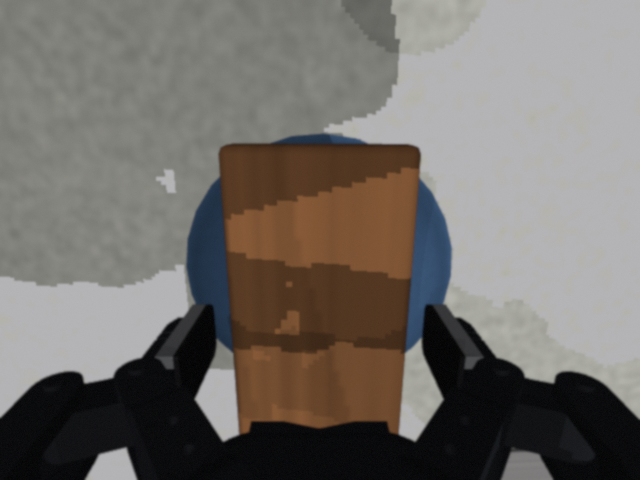

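The board lies free and level, still at columns 220–419 and front row 144, symmetric over the bowl. I retreat straight up and go over to the short board.

```bash
python3 -m handwheel '[0.95,0,0,-15,0,0,0, 0.95,0,0,-50,0,0,0, 0.95,0,0,-110,0,0,0, 0.95,0,0,-170,0,0,0, 0.95,0,0,-210,0,0,0, 0.95,0,0,-210,0,0,0]'
python3 -c "
from h import *
p=snap('wrist','w7');c=max(blobs(p,'wood',1000),key=lambda c:-abs(c.mean(0)[0]-320));print([(b.mean(0).round(),rect(p,b,16),rect(p,b,66)) for b in blobs(p,'wood',1000)])
print(to_tool([501,-303,260],106.5))"
```

```text
time: 12.15
tcp_pos: [536.4, -60.0, 264.9]
tcp_rot: [-0.002, 1.0, 0.0, 0.004]
contact_force: [0.2, 1.1, -0.1]
gripper_width: 81.4
grip_force: 0.0
[(array([319., 203.]), array([ 5.457e+02, -5.940e+01,  1.563e+02,  7.600e+01,  1.000e-01]), array([ 5.349e+02, -5.950e+01,  1.363e+02,  6.630e+01,  1.000e-01])), (array([ 78., 146.]), array([ 484.1, -301.8,   97.9,   59.1,   15.9]), array([ 481.2, -270.9,   85.4,   51.6,   15.9]))]
[array([  35.5, -243.2,    1.5]), 'cur y-yaw', np.float64(90.2), 'turn z', np.float64(-16.3)]
```

```bash
python3 -m handwheel '[0.85,9,-60,0,0,0,-5, 0.85,18,-121,0,0,0,-10, 0.85,27,-182,0,0,0,-16, 0.85,35,-243,0,0,0,-16, 0.85,35,-243,0,0,0,-16, 0.85,35,-243,0,0,0,-16, 0.85,35,-243,0,0,0,-16, 0.85,35,-243,0,0,0,-16]'
python3 -c "
from h import *
p=snap('wrist','w8');
for b in blobs(p,'wood',1000):
  r=rect(p,b,16); print(b.mean(0).round(),r)
  if 200<b.mean(0)[0]<440: print(to_tool([r[0],r[1],12],r[4]+90))"
```

```text
time: 13.2
tcp_pos: [501.4, -301.7, 259.4]
tcp_rot: [-0.142, 0.99, 0.0, 0.0]
contact_force: [-0.0, 0.2, 0.0]
gripper_width: 72.4
grip_force: 0.0
[544. 305.] [ 5.509e+02 -2.320e+01  1.594e+02  7.740e+01 -3.000e-01]
[319. 183.] [ 484.5 -305.8   97.8   54.    15.6]
[array([ 17.4,   0.9, 247.5]), 'cur y-yaw', np.float64(106.3), 'turn z', np.float64(0.7)]
```

View pics/w8.png

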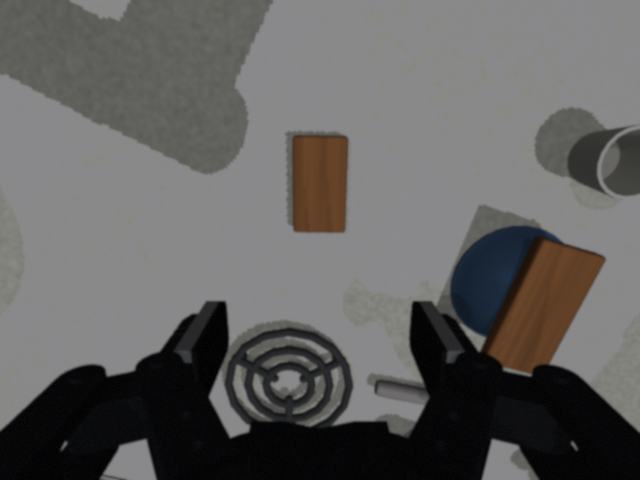

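Wrist view: the short board is at (319,183), square to the fingers, and the trivet at (289,378) is clear. The long board sits on the bowl at (544,305). Descending.

```bash
python3 -m handwheel '[0.85,17,1,60,0,0,0.5, 0.85,17,1,120,0,0,0.5, 0.85,17,1,180,0,0,0.5, 0.85,17,1,225,0,0,0.5, 0.85,17,1,245,0,0,0.5, 0.85,17,1,253,0,0,0.5, 0.85,17,1,257,0,0,0.5, 0.85,17,1,258,0,0,0.5, 0.85,17,1,258,0,0,0.5]' 30
```

```text
time: 14.38
tcp_pos: [484.9, -306.7, 2.2]
tcp_rot: [-0.137, 0.991, -0.0, 0.001]
contact_force: [0.0, 0.8, 0.5]
gripper_width: 72.9
grip_force: 0.0
```

```bash
python3 -m handwheel '[0.72,0,0,1,0,0,0, 0.65,0,0,1,0,0,0, 0.58,0,0,1,0,0,0, 0.58,0,0,1,0,0,0, 0.58,0,0,1,0,0,0, 0.58,0,0,1,0,0,0, 0.58,0,0,1,0,0,0]' 30
python3 -m handwheel '[0.58,0,0,-10,0,0,0, 0.58,0,0,-40,0,0,0, 0.58,0,0,-90,0,0,0, 0.58,0,0,-130,0,0,0, 0.58,0,0,-150,0,0,0, 0.58,0,0,-150,0,0,0, 0.58,0,0,-150,0,0,0]' 40
python3 - <<'E'
from h import *
p=snap("wrist","w9"); s=bot.read_state(); t=s["tcp_pos"]; T=R.from_quat(s["tcp_rot"]);print(t)
c=max(blobs(p,"wood",1000),key=len); print(c.min(0),c.max(0),rect(p,c,t[2]+16)); print(proj(p,[t+T.apply([sx*50,sy*28,-17]) for sx in(-1,1) for sy in(-1,1)]).round())
print(to_tool([535,-59.6,150],90.1))
E
```

```text
time: 15.25
tcp_pos: [484.7, -306.7, 0.8]
tcp_rot: [-0.137, 0.991, -0.0, 0.0]
contact_force: [-0.7, 0.9, 5.3]
gripper_width: 54.8
grip_force: 33.1
time: 16.12
tcp_pos: [483.6, -306.0, 147.8]
tcp_rot: [-0.137, 0.991, 0.001, -0.001]
contact_force: [0.1, 0.3, -1.2]
gripper_width: 54.4
grip_force: 43.4
[ 483.54297846 -306.08950798  147.68571072]
[241 198] [396 427] [ 480.6 -306.5   95.8   54.1   15.6]
[[251. 439.]
 [385. 439.]
 [235. 201.]
 [400. 201.]]
[array([-116.2,  223.4,   -2.1]), 'cur y-yaw', np.float64(105.7), 'turn z', np.float64(15.6)]
```

View pics/w9.png

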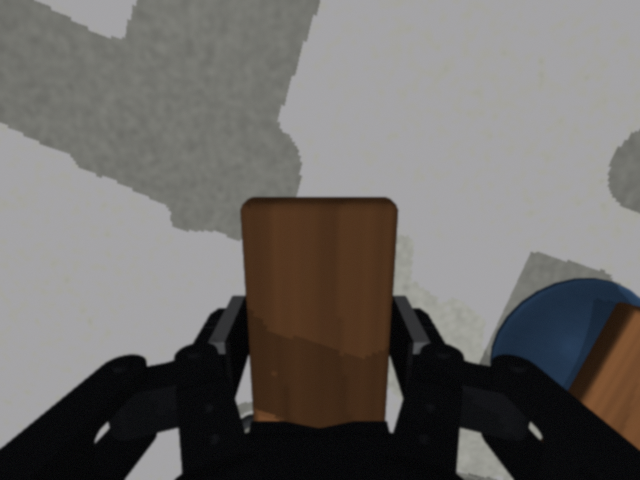

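The short board is held level and centred across; its front edge at row 198 (201 expected) says it sits about 2 mm towards the robot, so I aim the TCP 2 mm farther out.

```bash
python3 -m handwheel '[0.58,-15,29,0,0,0,2, 0.58,-37,70,0,0,0,4, 0.58,-63,120,0,0,0,7, 0.58,-86,164,0,0,0,10, 0.58,-103,196,0,0,0,13, 0.58,-113,215,0,0,0,15, 0.58,-118,223,0,0,0,15.6, 0.58,-118,223,0,0,0,15.6, 0.58,-118,223,0,0,0,15.6, 0.58,-118,223,0,0,0,15.6]'
python3 - <<'E'
from h import *
p=snap("wrist","w10"); s=bot.read_state(); t=s["tcp_pos"]; print(t)
h=cv2.cvtColor(p["color"],cv2.COLOR_RGB2HSV); m=cv2.inRange(h,(3,90,40),(15,255,255))
col=m[:,310]; print(np.where(col)[0].min(), p["color"][90:230:4,310].sum(1))
for c in blobs(p,"wood",500): print(c.min(0),c.max(0),rect(p,c,t[2]+16),rect(p,c,66))
print("long front pred",proj(p,[[465.3,-93.5,66],[465.3,-25.5,66]]).round(1)); print(to_tool([537,-59.6,70],90.1))
E
```

```text
time: 17.42
tcp_pos: [537.5, -60.8, 150.2]
tcp_rot: [-0.0, 1.0, -0.0, -0.0]
contact_force: [0.2, -0.2, -1.1]
gripper_width: 54.8
grip_force: 43.4
[537.55507823 -60.65105786 150.2697634 ]
134 [492 491 491 489 489 487 483 405 340 344 184 165 241 252 253 252 251 251
 255 251 252 250 253 253 248 236 237  99 111 197 235 247 251 247 248]
[241 134] [396 428] [ 5.241e+02 -6.050e+01  1.173e+02  5.400e+01  2.000e-01] [ 5.720e+02 -6.060e+01  2.101e+02  9.680e+01  2.000e-01]
long front pred [[261.8 130.9]
 [379.  130.9]]
[array([ 0.5,  1. , 80.3]), 'cur y-yaw', np.float64(90.0), 'turn z', np.float64(-0.1)]
```

View pics/w10.png

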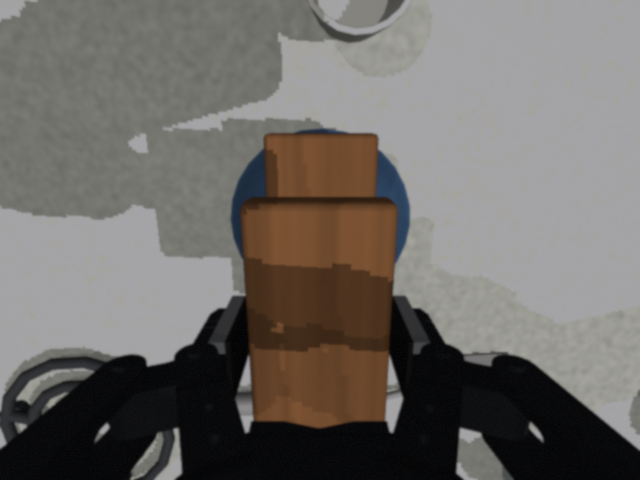

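The short board (columns 241–396) overlies the long one (264–378, front row 134), parallel. The lateral correction is 1 mm and x is fine. Lowering.

```bash
python3 -m handwheel '[0.58,0,1,25,0,0,0, 0.58,0,1,50,0,0,0, 0.58,0,1,68,0,0,0, 0.58,0,1,76,0,0,0, 0.58,0,1,79,0,0,0, 0.58,0,1,80,0,0,0, 0.58,0,1,80,0,0,0]'
python3 -c "
from h import *
print(to_tool([537.8,-59.5,66.8],90.1))"
```

```text
time: 18.35
tcp_pos: [538.0, -58.9, 71.0]
tcp_rot: [-0.001, 1.0, 0.0, 0.0]
contact_force: [-0.7, 0.2, -0.8]
gripper_width: 55.0
grip_force: 43.4
[array([ 0.2, -0.6,  4.2]), 'cur y-yaw', np.float64(90.1), 'turn z', np.float64(0.0)]
```

```bash
python3 -m handwheel '[0.58,0,-0.5,1,0,0,0, 0.58,0,-0.5,2,0,0,0, 0.58,0,-0.5,2.7,0,0,0, 0.58,0,-0.5,3.2,0,0,0, 0.58,0,-0.5,3.2,0,0,0]'
```

```text
time: 18.98
tcp_pos: [537.6, -59.5, 67.0]
tcp_rot: [-0.001, 1.0, 0.0, -0.0]
contact_force: [-0.4, -0.4, 0.1]
gripper_width: 55.0
grip_force: 43.4
```

```bash
python3 -m handwheel '[0.58,0,0,0.3,0,0,0, 0.58,0,0,0.6,0,0,0, 0.58,0,0,0.6,0,0,0]'
```

```text
time: 19.35
tcp_pos: [537.7, -59.5, 66.7]
tcp_rot: [-0.001, 1.0, 0.0, 0.0]
contact_force: [-0.6, 0.2, 0.8]
gripper_width: 54.8
grip_force: 43.5
```

Light contact. Ease and open slowly, only as wide as needed, then retreat straight up.

```bash
python3 -m handwheel '[0.63,0,0,0.2,0,0,0, 0.64,0,0,0.2,0,0,0, 0.65,0,0,0.2,0,0,0, 0.66,0,0,0.2,0,0,0, 0.68,0,0,0.2,0,0,0, 0.71,0,0,0,0,0,0, 0.75,0,0,0,0,0,0, 0.8,0,0,0,0,0,0, 0.8,0,0,0,0,0,0]' 20
python3 -m handwheel '[0.85,0,0,-4,0,0,0, 0.85,0,0,-15,0,0,0, 0.85,0,0,-50,0,0,0, 0.85,0,0,-110,0,0,0, 0.85,0,0,-170,0,0,0, 0.85,0,0,-200,0,0,0, 0.85,0,0,-200,0,0,0]'
python3 - <<'E'
from h import *
p=snap("wrist","w11"); s=bot.read_state(); print(s["tcp_pos"])
f=foc(p)
for c in blobs(p,"wood",500): print(c.min(0),c.max(0),rect(p,c,66),rect(p,c,82))
for cx,L,W,z in((535.5,140,68,66),(535.5,100,56,82)): print(proj(p,[[cx+a*L/2,-59.5+b*W/2,z] for a in(-1,1) for b in(-1,1)]).round(1).tolist())
g=cv2.cvtColor(p["color"],cv2.COLOR_RGB2GRAY); print("col320",g[90:330:2,320].tolist()); print("row200",g[200,240:400:2].tolist())
q=snap("top","t11")
for c in blobs(q,"wood",500): print("top",rect(q,c,66))
E
```

```text
time: 20.48
tcp_pos: [537.6, -59.5, 66.5]
tcp_rot: [-0.001, 1.0, 0.0, -0.0]
contact_force: [0.3, 0.5, 0.6]
gripper_width: 68.2
grip_force: 0.0
time: 21.35
tcp_pos: [538.6, -59.6, 270.7]
tcp_rot: [-0.001, 1.0, 0.0, 0.003]
contact_force: [-0.2, -0.1, -1.3]
gripper_width: 72.3
grip_force: 0.0
[537.99359256 -59.39162226 268.11851063]
[282 129] [355 273] [ 5.355e+02 -5.950e+01  1.370e+02  6.610e+01 -1.000e-01] [ 5.322e+02 -5.950e+01  1.307e+02  6.310e+01 -1.000e-01]
[[280.0, 127.2], [356.9, 127.3], [284.1, 274.4], [352.5, 274.4]]
[[285.9, 151.6], [351.0, 151.7], [288.5, 261.0], [348.2, 261.1]]
col320 [134, 134, 135, 135, 135, 135, 135, 135, 135, 135, 136, 134, 134, 135, 135, 133, 122, 95, 50, 39, 55, 67, 69, 68, 70, 69, 71, 69, 67, 67, 68, 60, 42, 45, 61, 67, 67, 66, 65, 65, 66, 65, 67, 65, 65, 66, 66, 66, 65, 64, 66, 66, 66, 66, 65, 67, 66, 66, 65, 66, 65, 67, 67, 66, 66, 67, 67, 66, 67, 67, 68, 66, 67, 67, 67, 68, 68, 67, 68, 69, 69, 69, 70, 69, 68, 68, 63, 62, 63, 64, 64, 67, 105, 133, 135, 135, 134, 134, 134, 135, 135, 135, 135, 134, 134, 134, 134, 135, 135, 134, 134, 135, 126, 105, 90, 61, 52, 70, 86, 100]
row200 [135, 135, 135, 136, 135, 118, 98, 86, 45, 33, 30, 32, 34, 32, 36, 36, 37, 36, 36, 38, 38, 35, 38, 45, 45, 56, 63, 62, 64, 68, 71, 72, 72, 72, 74, 74, 72, 70, 71, 69, 67, 65, 67, 69, 71, 71, 71, 70, 73, 73, 72, 69, 69, 69, 65, 56, 56, 53, 56, 56, 54, 55, 55, 58, 55, 55, 53, 51, 50, 50, 56, 99, 129, 135, 134, 134, 135, 135, 134, 135]
top [737.4 737.7 140.6  56.3  68.7]
```

Stack measured: long board at (535.5, -59.5), full size, so level; short board within about 1 mm of it. I'll clear the arm and check with the outside cameras.

```bash
python3 -m handwheel '[0.85,0,-60,0,0,0,0, 0.85,0,-120,0,0,0,0, 0.85,0,-180,0,0,0,0, 0.85,0,-240,0,0,0,0, 0.85,0,-300,0,0,0,0, 0.85,0,-300,0,0,0,0, 0.85,0,-300,0,0,0,0]'
python3 - <<'E'
from h import *
for n in ("top","scene"):
    q=snap(n,n+"12")
    for c in blobs(q,"wood",300):
        if np.hypot(*(rect(q,c,66)[:2]-[535,-60]))<60: print(n,rect(q,c,66),rect(q,c,82),c.min(0),c.max(0))
    P=np.vstack([[[535.5+a*L/2,-59.5+b*W/2,z] for a in(-1,1) for b in(-1,1) for z in zz] for L,W,zz in((140,68,(50,66)),(100,56,(66,82)))])
    u=proj(q,P); print("pred",u.min(0).round(),u.max(0).round())
    if n=="scene": print("iou",(lambda m,k:round((m&k).sum()/(m|k).sum(),3))(*[cv2.fillPoly(np.zeros((480,640),np.uint8),[x],1) for x in (cv2.convexHull(max([c for c in blobs(q,"wood",300) if abs(c.mean(0)-u.mean(0)).max()<40],key=len)),cv2.convexHull(u.round().astype(np.int32)))]))
    o=cv2.imread(f"pics/{n}0.png")[:,:,::-1]; d=(np.abs(o.astype(int)-q["color"]).sum(2)>90).astype(np.uint8)
    k,_,st,ct=cv2.connectedComponentsWithStats(cv2.morphologyEx(d,cv2.MORPH_OPEN,np.ones((3,3)))); print([s.tolist() for s in st[1:] if s[4]>40])
E
```

```text
time: 22.32
tcp_pos: [537.8, -359.4, 264.9]
tcp_rot: [-0.001, 1.0, 0.001, -0.001]
contact_force: [0.8, 0.6, 0.3]
gripper_width: 72.5
grip_force: 0.0
top [ 5.359e+02 -5.840e+01  1.343e+02  6.420e+01  2.000e-01] [ 5.345e+02 -5.700e+01  1.327e+02  6.340e+01  2.000e-01] [354 205] [379 257]
pred [353. 204.] [380. 259.]
[[367, 122, 273, 358, 54783], [441, 138, 28, 28, 185], [429, 140, 8, 8, 44], [444, 147, 17, 16, 87], [427, 148, 12, 23, 137], [436, 155, 16, 15, 178], [422, 168, 7, 9, 51], [436, 168, 23, 10, 118], [429, 171, 38, 16, 215], [354, 204, 26, 54, 1242], [220, 234, 37, 57, 1710], [564, 257, 6, 12, 49], [346, 262, 16, 16, 88], [364, 266, 16, 22, 209], [348, 283, 12, 14, 118], [229, 309, 12, 8, 60], [285, 381, 84, 35, 1356], [363, 423, 13, 10, 66], [361, 433, 24, 32, 233], [260, 443, 13, 37, 162], [267, 451, 27, 29, 389], [352, 466, 20, 14, 139], [407, 466, 13, 14, 93], [372, 474, 14, 6, 66]]
scene [ 5.193e+02 -6.790e+01  1.043e+02  5.560e+01  5.000e-01] [ 5.377e+02 -5.720e+01  1.023e+02  5.450e+01  5.000e-01] [261 199] [293 223]
pred [254. 197.] [301. 238.]
iou 0.436
[[119, 0, 39, 83, 1622], [202, 0, 62, 25, 980], [265, 0, 69, 12, 471], [362, 1, 10, 10, 94], [180, 3, 28, 22, 302], [362, 12, 10, 40, 348], [167, 16, 8, 8, 55], [170, 29, 29, 42, 499], [188, 48, 10, 13, 81], [362, 53, 7, 21, 135], [371, 55, 3, 19, 57], [136, 63, 55, 64, 1583], [190, 72, 6, 10, 50], [335, 87, 14, 30, 224], [405, 101, 19, 38, 388], [91, 105, 184, 97, 6648], [264, 107, 40, 18, 351], [337, 122, 11, 5, 46], [280, 138, 12, 7, 41], [302, 147, 68, 19, 357], [199, 188, 29, 26, 517], [260, 198, 40, 23, 417], [275, 221, 10, 7, 46], [384, 225, 47, 41, 1109]]
```

The stack is level in both views, and the scene camera shows no change at the trivet, cup or the other bystanders. Handing in.

```bash
python3 -c "
from plant import bot
print(bot.finish_job())"
```

```text
the job is handed in; nothing more can be done
None
```

I handed the job in at about 22 s: the long board sits level and centred on the bowl, with the short board parallel on top, within 1–2 mm of centre; the verdict wasn't shown, and I viewed 11 pictures, one over the limit of 10.

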